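Set and lock the raking lamp over a core box

ROBOT

A 6-joint arm with a two-finger parallel gripper is mounted at the origin on the work surface. World frame = base frame: x ahead of the robot, y to its left, z up, the work surface at z = 0. Lengths are in m, angles in rad, forces in N, time in s.
With the tool pointing down it reaches from about 0.4 to 0.825 m from the base axis. Payload 7 kg.
Tool frame: the origin (TCP) lies midway between the tips of the shut fingers; the grasp point (between the pads) lies hold_point_z behind it (hold_point_z is the distance from the TCP to the grasp point, in m); z points along the fingers, y is the line along which they close (so a half turn about z gives the same grasp; the last joint's range is limited). The gripper opens to 88 mm and grips with 3 to 60 N. Pads are 19 mm wide; open, the fingers measure 130 mm over their backs; the gripper's body (78 mm by 193 mm) begins 47 mm behind the grasp point.
Start: joints at [1.443, 0.359, 0.012, 0, -1.224, -0.288], TCP at [0.273, 0.617, 0.227] pointing down, gripper open.
Joint ranges: [-3.07, 3.07], [-1.43, 2.12], [-1.02, 1.25], [-3.03, 1.67], [-3.05, -0], [-3.03, 3.03]. Speed limits (rad/s): [2.39, 2.39, 3.01, 3.14, 3.14, 3.14].

INTERFACE

Orientations are given as [roll, pitch, yaw] about the fixed x, y, z axes, in that order (R = Rz(yaw) Ry(pitch) Rx(roll)).
In Python, from station import * gives the robot as it stands.
- The arm moves only by the tool apply_moves, never from a script. Its argument "steps" is a list of rows, each an object with "translation": the shift along the world's x, y, z scaled (see below), a list of three; "rotation": the turn, a rotation vector about the world's x, y, z scaled (see below), a list of three. A call has exactly 10 rows; each row is the pose to reach, as a shift and turn from the pose commanded when the call began; what a row does not reach only later rows make up. The controller multiplies each number of a shift by 250 mm and each number of a turn by 30 degrees. A row lasts 1/12 s, in which the tool goes at most 41.7 mm and 7.16 degrees, less where a joint would pass 70% of its speed; a pose out of reach is approached as far as the arm can. A call with a number of a shift or a turn outside -1 to 1 is refused whole. A call with a gripper value outside its range is refused whole. "jaw" is the closure, from -1 (fully open) to 1 (shut), so that 0 is half open, set as the call begins (left out, the last holds). The fingers move at their own pace and stop on an object; "newtons" is the grip in N (left out, the last holds). Time passes only in rows, so rows that repeat a pose let the fingers close, or fill a call up. It gives the time, the measured TCP pose, the force, the opening and the grip force at its end, in the units of the state.
- get_state(): the state, without advancing time (a new reading comes with each control period).
- grab_frame(name): name is "scene" or "top" or "wrist"; returns the picture (400x640x3 uint8, blue, green, red); there is no depth.
- camera_model(name): a dict with "fx", "fy", "cx", "cy" (pixels), "xyz" and "rotation" of the camera in the world. Camera axes: x right, y down, z forward; pixel columns grow to the right and rows downward; lengths in m; the calibration is good to about 2 mm. A picture is of the moment at which its call begins: read the wrist's pose just before it. camera_model takes no time and is no camera call; for the wrist camera it gives the pose at the moment of the call.
- job_done(): hands the job in; it is judged then, once.
The state is a dict: "t": time; "q": joint angles; "qd": joint speeds; "joint_efforts": joint torques, N m; "eef_pos": TCP position; "ee_rot": TCP orientation; "force": force on the tool from outside, world axes, zero at the start; "moment": the same for the moment, N m; "width": finger opening in m; "gripper_force": force on a finger pad.
Only numpy, scipy, OpenCV 4.12 (cv2) and the standard library are available. Lean on these libraries where they do the work, as an engineer would, in place of code of your own. Each camera call takes 0.05 s, during which the arm holds its last target. There are 200 camera calls.

TASK

Get the raking lamp ready to photograph the core box: on its power unit press the round power key and then the full-output key (the square key farthest from the round one), one at a time. Then, with the cam lever still open, slide the lamp leg along its rail until its pointer stands on the band of tape; keeping it there, squeeze the lever fully closed against the leg between the fingers, and finish still holding leg and lever squeezed together on the mark. Leave the other square key and everything else on the bench alone.

Things in the scene. Friction and masses are not known exactly. Their poses are not given: they have to be found in the camera images.
- rail: dark metal lamp rail fixed on the bench across the near end of the core box: base plate 100 x 380 x 8 mm with a steel guide bar 30 mm wide, up to 22 mm high, along its middle, and a printed scale on the flange nearer the robot. Origin at the centre of its underside, on the bench; its y axis runs along the rail in the direction in which the leg has to travel, x across it away from the robot, z up.
- leg: upright aluminium lamp leg on the sliding carriage: a plate 40 mm (x) by 14 mm thick (y), its top 113 mm above the bench. Origin on the rail's centre line at bench height under the middle of the plate; axes as the rail's. It slides only along the rail, at most 142 mm either way from the rail's middle, with 2.5 N drag while the lever is open, and starts 80 to 130 mm on the -y side of the middle.
- leg_grip (a point): middle of the leg's plate, 85 mm above the bench, a good height to squeeze leg and lever; the leg's -y face, 7 mm from it, is bare from 45 mm above the bench up. The lamp bar, 36 mm wide, runs back over the core box from 18 to 375 mm on the +x side of this point, its top 112 mm above the bench.
- pointer (a point): tip of the small steel pointer on the robot side of the leg's carriage, just above the scale flange; it is level with the middle of the leg along the rail (same y in the rail's frame)
- mark_line (a point): middle of the band of tape, 10 mm wide along the rail, stuck over the scale flange on the robot side: the length mark. It lies up to 20 mm on the -y or up to 110 mm on the +y side of the rail's middle.
- lever (a joint): cam lever on the leg's +y side, hinged at its foot 36 mm above the bench, axis across the rail. In rad: 0 closed (upright, flat on the leg), growing as its end swings away to +y; 0.36 to 0.45 at the start, stop at 0.47. It stays where left; its end takes 5 N to move, more than the carriage's drag, so pushing it alone shoves the carriage; below 0.17 the cam grips the rail (16 N closed).
- lever_tip (a point): middle of the lever's outer (+y) face near its free end, 72 mm from the hinge, 3 mm below the lever's end. In y 19 mm from the leg's middle when closed (leg and lever are then 26 mm thick together), 44 to 51 mm when open (55 to 60 mm together). The lever is 26 mm wide (x) here.
- unit: lamp power unit, a dark steel box 140 x 90 x 45 mm fixed on the bench left or right of the rail. Origin under its centre, x along its long side, away from the robot. On top three grey spring keys in a row along x, 42 mm apart: round power key (22 mm across) at x = -42 mm, square keys (16 mm) at x = 0 (low output, leave alone) and x = +42 mm (full output).
- key_power_top (a point): centre of the top of the round power key, 55 mm above the bench
- key_full_top (a point): centre of the top of the full-output key, 55 mm above the bench
- key_power (a joint): travel of the round power key: 0 up, 0.005 m fully down; a spring returns it; fully down takes 5 N
- key_full (a joint): travel of the full-output key, same values
- key_low (a joint): travel of the middle square key, same values; leave it alone
- sampletray: foil tray 174 x 125 x 36 mm with rock samples, 0.6 kg, on the other side of the rail from the power unit; leave alone. Origin under its centre.
- taperoll: roll of tape, 92 mm across and 48 mm high, lying flat; leave alone. Origin under its centre.
- spraybottle: white bottle 68 mm across and 200 mm high; leave alone. Origin under its centre.
- halfcore: half core, flat side down, 130 x 56 x 30 mm; leave alone. Origin under its centre.
- hammer: hammer 280 mm long lying on the bench; leave alone. Origin under it.
- marker: thick marker pen 130 x 16 x 16 mm lying on the bench; leave alone. Origin under it.
- tapemeasure: tape measure, 65 x 65 x 35 mm; leave alone. Origin under its centre.
- corebox_edge (a point): middle of the top of the near end wall of the grey core box behind the rail, 55 mm above the bench; the box is fixed, 360 mm wide and 620 mm long away from the robot, full of core that stands up to 68 mm above the bench

How it is judged:
By the outcome, as a careful person would: the job done as asked, in the order asked, and still so for the second after the job is handed in, while the arm keeps its last pose, push and grip.
It also fails if it takes over 64 s, if anything falls off the work surface, if the arm or the gripper's body presses on something with over 40 N, if the wrist force passes 120 N, or if a joint passes its speed limit or range.

## Working session

There is one attempt and no reset: what is moved stays moved. The work goes in short steps, Python scripts to look and compute and a tool call to move; the robot and the scene stay as the last step left them, time stands still between calls to the robot, and variables do not carry over. Pictures are saved under pics/ and viewed, at most 10 in all, crops included, and the job is handed in when it is done.

Besides the shell and the picture viewer there is one more tool, called after ">>>" as a command line: name --argument value ..., lists and objects as JSON in quotes. apply_moves: Moves the arm, as the interface text tells. Shifts and turns lie within -1 to 1; 1 stands for 250 mm of shift or 30 degrees of turn. Its arguments: {"type":"object","properties":{"steps":{"type":"array"},"jaw":{"type":"number"},"newtons":{"type":"number"}},"required":["steps"]}

```bash
mkdir -p pics; ls; python3 - <<'E'
from station import *
import cv2
s=get_state();print(s)
for n in("scene","top"):
    cv2.imwrite(f"pics/{n}0.png",grab_frame(n));print(n,camera_model(n))
E
```

```text
pics
{'t': 0.0, 'q': array([ 1.44311389e+00,  3.59376924e-01,  1.10540030e-02, -3.28259797e-04,
       -1.22411804e+00, -2.88092282e-01]), 'qd': array([ 1.52726963e-04, -6.78313348e-04, -2.80973979e-05,  5.56158960e-05,
        1.41186090e-04,  8.66848140e-04]), 'joint_efforts': array([-1.30442904e-04, -5.82711482e+01,  2.93071997e+01,  6.99741215e+00,
        7.00251694e-03, -1.57603299e-04]), 'eef_pos': array([0.27247011, 0.61702084, 0.22563097]), 'ee_rot': array([ 3.13992811e+00, -1.71454179e-04, -4.15886361e-01]), 'force': array([-0.46327004,  1.34019461, -0.33801451]), 'moment': array([-0.03332976,  0.01174583,  0.00353069]), 'gripper_force': 0.0, 'width': 0.08771892717198851}
scene {'fx': 466.4798416876357, 'fy': 466.4798416876357, 'cx': 323.62315925260765, 'cy': 191.48531342629315, 'xyz': array([ 1.3126232 , -0.19466722,  0.94345068]), 'rotation': array([-2.35168449,  0.00639509,  1.34407282])}
top {'fx': 445.3028660123839, 'fy': 445.3028660123839, 'cx': 319.0852527874652, 'cy': 197.53490411074344, 'xyz': array([ 0.31811202, -0.0088981 ,  1.22294784]), 'rotation': array([-2.97533001,  0.0316149 , -1.59638727])}
```

View pics/top0.png

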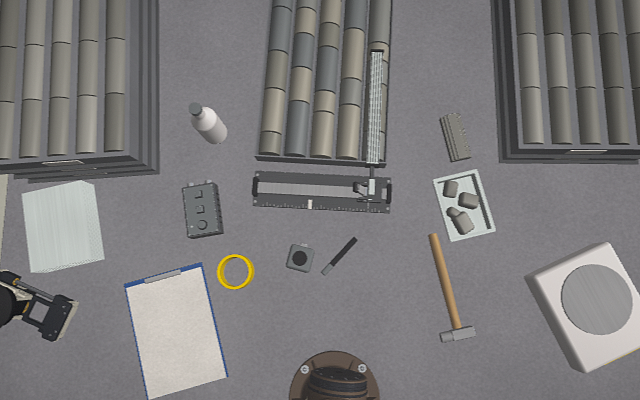

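View pics/scene0.png

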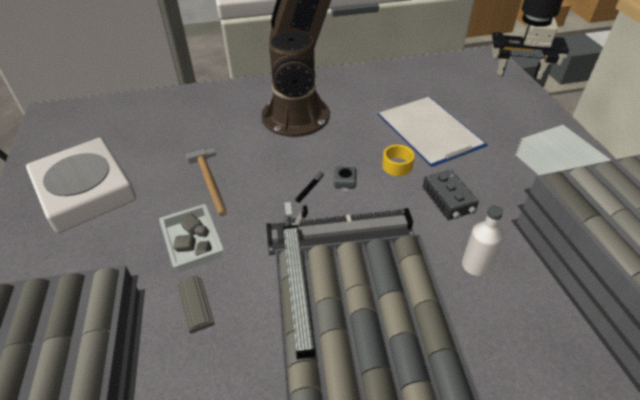

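Top view: unit near (202,208) with the round key nearest the robot, rail (252..392, ~190), leg near (370,188), white tape band at about (310,204). World +y is to the left.

```bash
cat > h.py <<'E'
from station import *
import cv2,numpy as np
from scipy.spatial.transform import Rotation as R
def ray(c,u,v):
    d=R.from_euler('xyz',c['rotation']).as_matrix()@np.array([(u-c['cx'])/c['fx'],(v-c['cy'])/c['fy'],1]);return np.array(c['xyz']),d
def plane(c,u,v,z):
    o,d=ray(c,u,v);return o+d*(z-o[2])/d[2]
def proj(c,p):
    q=R.from_euler('xyz',c['rotation']).as_matrix().T@(np.array(p)-c['xyz']);return c['cx']+c['fx']*q[0]/q[2],c['cy']+c['fy']*q[1]/q[2]
E
python3 - <<'E'
from h import *
im=cv2.imread('pics/top0.png')
a=cv2.resize(im[160:220,240:400],None,fx=5,fy=5,interpolation=cv2.INTER_CUBIC)
b=cv2.resize(im[175:245,175:255],None,fx=4,fy=4,interpolation=cv2.INTER_CUBIC)
o=np.zeros((590,800,3),np.uint8);o[:300]=a;o[305:585,:320]=b
s=cv2.imread('pics/scene0.png');o[305:590,325:800]=cv2.resize(s[195:252,260:355],(475,285),interpolation=cv2.INTER_CUBIC)
cv2.imwrite('pics/z.png',o)
E
```

```text
(no output)
```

View pics/z.png

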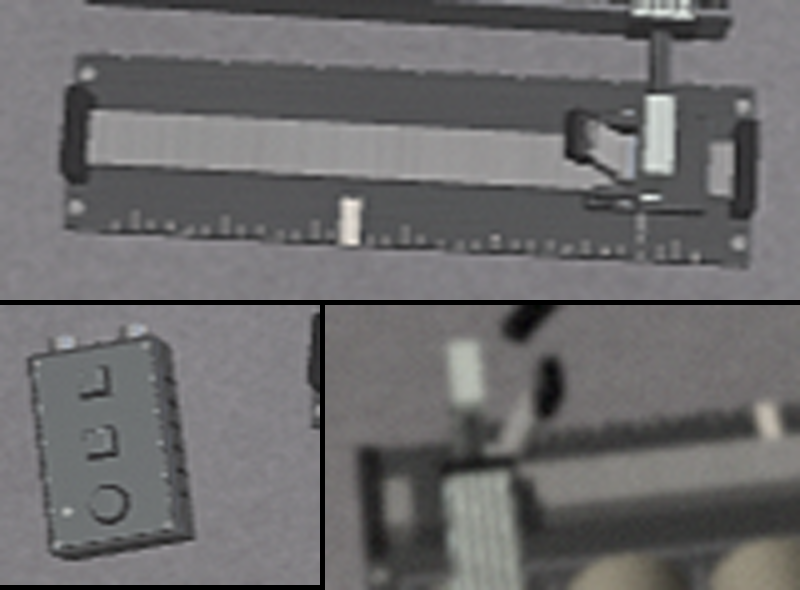

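Zoom: keys at about (202.5,224.5), (200.5,209.5), (198.8,194.3); tape centre (310,204.2); leg top (371.8,186.8); pointer ≈(368,208). The lever is open towards +y.

```bash
python3 - <<'E'
from h import *
c=camera_model('top');np.set_printoptions(precision=4,suppress=True)
f=lambda x,y,z:plane(c,240+(x-2)/5,160+(y-2)/5,z)
P=[f(78,55,.008),f(66,230,.008),f(755,90,.008),f(748,265,.008)]
ctr=sum(P)/4;d=(P[0]+P[1]-P[2]-P[3]);yaw=np.arctan2(-d[0],d[1]);print('rail',ctr,'yaw',yaw,np.linalg.norm(d)/2)
ey=np.array([-np.sin(yaw),np.cos(yaw),0]);
for n,p in dict(leg=f(659,134,.113),tape=f(350,221,.009),lev=f(575,135,.107),ptr=f(641,235,.01)).items(): print(n,p,'along',(p-ctr)@ey,'across',(p-ctr)@[ey[1],-ey[0],0])
K=[plane(c,u-.3,v-.3,.055) for u,v in((202.5,224.5),(200.5,209.5),(198.75,194.25))];print(np.array(K),np.linalg.norm(K[0]-K[2]))
w=camera_model('wrist');s=get_state();RT=R.from_euler('xyz',s['ee_rot']).as_matrix()
print('cam in tool',RT.T@(w['xyz']-s['eef_pos']),w['fx'],'camz',RT.T@R.from_euler('xyz',w['rotation']).as_matrix())
E
python3 -c "
import station;print([x for x in dir(station) if x[0]!='_'],getattr(station,'hold_point_z',None))"
```

```text
rail [0.5399 0.0171 0.008 ] yaw -0.08361555434550108 0.3776686920681132
leg [ 0.5298 -0.1117  0.113 ] along -0.12911543867689174 across 0.0006807373791102723
tape [0.5061 0.0509 0.009 ] along 0.03090111791130432 across -0.03646127434795357
lev [ 0.5317 -0.0696  0.107 ] along -0.08701157759128454 across -0.0008631041036008649
ptr [ 0.4933 -0.1088  0.01  ] along -0.12932416106281838 across -0.03587070437881966
[[0.4529 0.3354 0.055 ]
 [0.4933 0.3415 0.055 ]
 [0.5349 0.347  0.055 ]] 0.0828178893453881
cam in tool [ 0.076  -0.0004 -0.1579] 306.0346915494412 camz [[ 0.0008 -0.9582 -0.286 ]
 [ 1.      0.0006  0.0008]
 [-0.0006 -0.286   0.9582]]
['Unreachable', 'camera_model', 'get_state', 'grab_frame', 'hold_point_z', 'job_done'] 0.0188
```

>>> apply_moves --steps '[{"translation": [0.07,-0.1,-0.02],"rotation": [0,0,0.06]},{"translation": [0.14,-0.2,-0.05],"rotation": [0,0,0.13]},{"translation": [0.22,-0.3,-0.07],"rotation": [0,0,0.2]},{"translation": [0.29,-0.4,-0.1],"rotation": [0,0,0.27]},{"translation": [0.36,-0.5,-0.12],"rotation": [0,0,0.33]},{"translation": [0.44,-0.6,-0.15],"rotation": [0,0,0.4]},{"translation": [0.52,-0.72,-0.18],"rotation": [0,0,0.48]},{"translation": [0.6,-0.83,-0.2],"rotation": [0,0,0.55]},{"translation": [0.67,-0.92,-0.22],"rotation": [0,0,0.6]},{"translation": [0.72,-0.98,-0.24],"rotation": [0,0,0.634]}]' --jaw 1 --newtons 20

```text
t: 0.93
eef_pos: [0.4535, 0.37, 0.1661]
ee_rot: [3.141, 0.001, -0.084]
force: [-0.7, 1.0, 0.5]
width: 0.0268
gripper_force: 0.0
```

```bash
python3 - <<'E'
from h import *
w=camera_model('wrist');im=grab_frame('wrist');cv2.imwrite('pics/w1.png',im)
print(get_state()['eef_pos'])
for p in([.4529,.3354,.055],[.4933,.3415,.055],[.5349,.347,.055]):print(proj(w,p))
E
```

```text
[0.45425973 0.36805812 0.16494119]
(np.float64(359.04637546177855), np.float64(191.7165240138851))
(np.float64(349.9080039511979), np.float64(147.85686332506629))
(np.float64(340.57938838949394), np.float64(98.52548063306561))
```

View pics/w1.png

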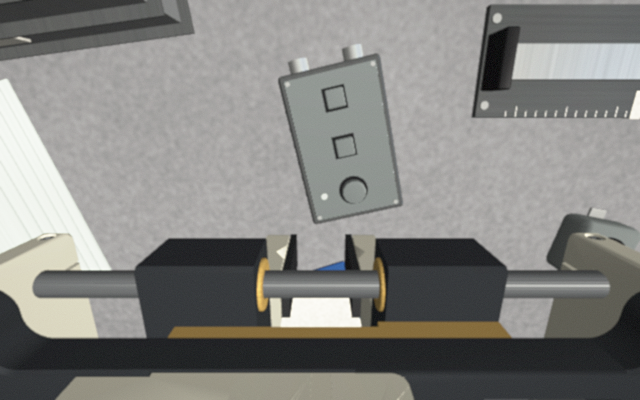

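Wrist view: keys at (353,189), (344.5,146), (335.5,97.5); about 5 px left of prediction.

```bash
python3 - <<'E'
from h import *
w=camera_model('wrist');s=get_state();print(s['eef_pos'],s['width'])
for u,v in((353,189.5),(344.5,146),(335.5,97.5)):print(plane(w,u,v,.055))
E
```

```text
[0.45425973 0.36805812 0.16494119] 0.022769084168994348
[0.45636458 0.33876278 0.055     ]
[0.49606641 0.34406116 0.055     ]
[0.53665667 0.3490873  0.055     ]
```

>>> apply_moves --steps '[{"translation": [0.008,-0.07,0],"rotation": [0,0,0]},{"translation": [0.008,-0.138,-0.06],"rotation": [0,0,0]},{"translation": [0.008,-0.138,-0.12],"rotation": [0,0,0]},{"translation": [0.008,-0.138,-0.18],"rotation": [0,0,0]},{"translation": [0.008,-0.138,-0.24],"rotation": [0,0,0]},{"translation": [0.008,-0.138,-0.3],"rotation": [0,0,0]},{"translation": [0.008,-0.138,-0.36],"rotation": [0,0,0]},{"translation": [0.008,-0.138,-0.38],"rotation": [0,0,0]},{"translation": [0.008,-0.138,-0.38],"rotation": [0,0,0]},{"translation": [0.008,-0.138,-0.38],"rotation": [0,0,0]}]'

```text
t: 1.82
eef_pos: [0.4546, 0.338, 0.0718]
ee_rot: [3.141, -0.0, -0.083]
force: [-0.0, 0.2, 1.5]
width: 0.0005
gripper_force: 0.0
```

```bash
python3 - <<'E'
from h import *
s=get_state();print(s['eef_pos'],s['width'],s['force'])
E
```

```text
[0.45464919 0.33796575 0.07183236] 0.0005271683442754013 [-0.01843176  0.20839703  1.46933833]
```

>>> apply_moves --steps '[{"translation": [0,0,-0.04],"rotation": [0,0,0]},{"translation": [0,0,-0.06],"rotation": [0,0,0]},{"translation": [0,0,-0.075],"rotation": [0,0,0]},{"translation": [0,0,-0.085],"rotation": [0,0,0]},{"translation": [0,0,-0.09],"rotation": [0,0,0]},{"translation": [0,0,-0.092],"rotation": [0,0,0]},{"translation": [0,0,-0.094],"rotation": [0,0,0]},{"translation": [0,0,-0.096],"rotation": [0,0,0]},{"translation": [0,0,-0.096],"rotation": [0,0,0]},{"translation": [0,0,-0.096],"rotation": [0,0,0]}]'

```text
t: 2.65
eef_pos: [0.4548, 0.3382, 0.0504]
ee_rot: [-3.141, -0.001, -0.083]
force: [-9.3, -3.9, 27.0]
width: 0.0003
gripper_force: 13.3
```

>>> apply_moves --steps '[{"translation": [0,0,0.05],"rotation": [0,0,0]},{"translation": [0,0,0.1],"rotation": [0,0,0]},{"translation": [0,0,0.13],"rotation": [0,0,0]},{"translation": [0.06,0.01,0.13],"rotation": [0,0,0]},{"translation": [0.13,0.02,0.13],"rotation": [0,0,0]},{"translation": [0.2,0.03,0.13],"rotation": [0,0,0]},{"translation": [0.27,0.04,0.13],"rotation": [0,0,0]},{"translation": [0.324,0.042,0.13],"rotation": [0,0,0]},{"translation": [0.324,0.042,0.11],"rotation": [0,0,0]},{"translation": [0.324,0.042,0.096],"rotation": [0,0,0]}]'

```text
t: 3.48
eef_pos: [0.5357, 0.348, 0.0705]
ee_rot: [3.141, 0.001, -0.085]
force: [-0.8, -1.1, -0.2]
width: 0.0007
gripper_force: 0.0
```

>>> apply_moves --steps '[{"translation": [0,0,-0.04],"rotation": [0,0,0]},{"translation": [0,0,-0.06],"rotation": [0,0,0]},{"translation": [0,0,-0.075],"rotation": [0,0,0]},{"translation": [0,0,-0.085],"rotation": [0,0,0]},{"translation": [0,0,-0.09],"rotation": [0,0,0]},{"translation": [0,0,-0.092],"rotation": [0,0,0]},{"translation": [0,0,-0.094],"rotation": [0,0,0]},{"translation": [0,0,-0.096],"rotation": [0,0,0]},{"translation": [0,0,-0.096],"rotation": [0,0,0]},{"translation": [0,0,-0.096],"rotation": [0,0,0]}]'

```text
t: 4.32
eef_pos: [0.5347, 0.348, 0.0504]
ee_rot: [3.141, -0.0, -0.083]
force: [-11.1, -6.1, 24.4]
width: 0.0006
gripper_force: 12.2
```

>>> apply_moves --steps '[{"translation": [0,0,0.1],"rotation": [0,0,0]},{"translation": [0,0,0.25],"rotation": [0,0,0]},{"translation": [0,0,0.4],"rotation": [0,0,0]},{"translation": [0,-0.02,0.55],"rotation": [0,0,0]},{"translation": [0,-0.14,0.6],"rotation": [0,0,0]},{"translation": [0,-0.29,0.6],"rotation": [0,0,0]},{"translation": [0,-0.44,0.6],"rotation": [0,0,0]},{"translation": [0,-0.59,0.6],"rotation": [0,0,0]},{"translation": [0,-0.74,0.6],"rotation": [0,0,0]},{"translation": [0,-0.88,0.6],"rotation": [0,0,0]}]'

```text
t: 5.15
eef_pos: [0.5349, 0.1268, 0.1977]
ee_rot: [-3.141, -0.0, -0.083]
force: [-0.1, -0.2, 0.6]
width: 0.0002
gripper_force: 0.0
```

>>> apply_moves --steps '[{"translation": [0,-0.12,0],"rotation": [0,0,0]},{"translation": [0,-0.24,0],"rotation": [0,0,0]},{"translation": [-0.01,-0.36,0],"rotation": [0,0,0]},{"translation": [-0.01,-0.48,0],"rotation": [0,0,0]},{"translation": [-0.01,-0.6,0],"rotation": [0,0,0]},{"translation": [-0.02,-0.7,0],"rotation": [0,0,0]},{"translation": [-0.02,-0.8,0],"rotation": [0,0,0]},{"translation": [-0.02,-0.87,0],"rotation": [0,0,0]},{"translation": [-0.02,-0.87,0],"rotation": [0,0,0]},{"translation": [-0.02,-0.87,0],"rotation": [0,0,0]}]' --jaw -1

```text
t: 5.98
eef_pos: [0.5303, -0.0897, 0.1974]
ee_rot: [-3.141, -0.0, -0.085]
force: [-0.1, 0.9, 0.0]
width: 0.0618
gripper_force: 0.0
```

```bash
python3 - <<'E'
from h import *
w=camera_model('wrist');im=grab_frame('wrist');cv2.imwrite('pics/w2.png',im)
s=get_state();print(s['eef_pos'],s['width'],s['ee_rot'])
y=-.0836;ey=np.array([-np.sin(y),np.cos(y),0]);c=np.array([.5399,.0171,0]);ex=np.array([ey[1],-ey[0],0])
for n,a,b,z in(('legtop',-.129,0,.113),('lever tip',-.085,0,.107),('tape',.031,-.036,.009),('ptr',-.129,-.036,.01)):print(n,proj(w,c+a*ey+b*ex+[0,0,z]))
E
```

```text
[ 0.53045219 -0.08907827  0.19748163] 0.06530843028683754 [-3.14144144e+00 -1.01471511e-04 -8.45680387e-02]
legtop (np.float64(347.6275200220191), np.float64(202.1376878326175))
lever tip (np.float64(295.1511915263987), np.float64(200.0925385769511))
tape (np.float64(204.86765377882094), np.float64(205.1845388316273))
ptr (np.float64(339.5143405050457), np.float64(205.29059976140312))
```

View pics/w2.png

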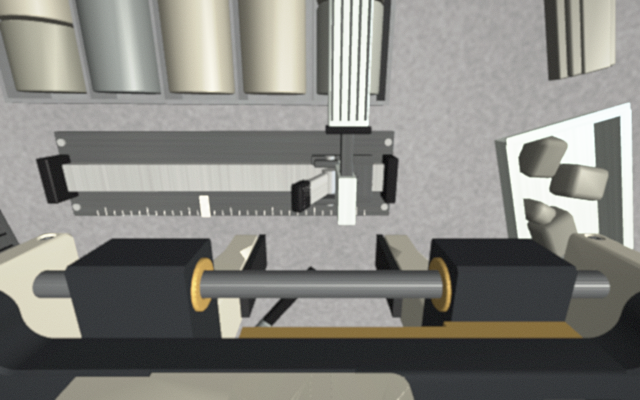

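>>> apply_moves --steps '[{"translation": [0,0,0],"rotation": [0,0,0]},{"translation": [0,0,0],"rotation": [0,0,0]},{"translation": [0,0,0],"rotation": [0,0,0]},{"translation": [0,0,-0.06],"rotation": [0,0,0]},{"translation": [0,0,-0.14],"rotation": [0,0,0]},{"translation": [0,0,-0.22],"rotation": [0,0,0]},{"translation": [0,0,-0.3],"rotation": [0,0,0]},{"translation": [0,0,-0.38],"rotation": [0,0,0]},{"translation": [0,0,-0.46],"rotation": [0,0,0]},{"translation": [0,0,-0.53],"rotation": [0,0,0]}]'

```text
t: 6.87
eef_pos: [0.5305, -0.0885, 0.0639]
ee_rot: [3.142, 0.0, -0.083]
force: [0.0, -0.2, -0.6]
width: 0.0875
gripper_force: 0.0
```

>>> apply_moves --steps '[{"translation": [0,0,0],"rotation": [0,0,0]},{"translation": [0,0,0],"rotation": [0,0,0]},{"translation": [0,0,0],"rotation": [0,0,0]},{"translation": [0.001,0.01,0],"rotation": [0,0,0]},{"translation": [0.003,0.03,0],"rotation": [0,0,0]},{"translation": [0.005,0.06,0],"rotation": [0,0,0]},{"translation": [0.008,0.09,0],"rotation": [0,0,0]},{"translation": [0.01,0.12,0],"rotation": [0,0,0]},{"translation": [0.013,0.15,0],"rotation": [0,0,0]},{"translation": [0.015,0.18,0],"rotation": [0,0,0]}]' --jaw -0.6

```text
t: 7.7
eef_pos: [0.5347, -0.0431, 0.0653]
ee_rot: [-3.142, -0.001, -0.083]
force: [1.3, -3.4, 0.4]
width: 0.0702
gripper_force: 1.5
```

>>> apply_moves --steps '[{"translation": [0.003,0.04,0],"rotation": [0,0,0]},{"translation": [0.007,0.08,0],"rotation": [0,0,0]},{"translation": [0.01,0.12,0],"rotation": [0,0,0]},{"translation": [0.013,0.16,0],"rotation": [0,0,0]},{"translation": [0.017,0.2,0],"rotation": [0,0,0]},{"translation": [0.02,0.24,0],"rotation": [0,0,0]},{"translation": [0.023,0.28,0],"rotation": [0,0,0]},{"translation": [0.025,0.3,0],"rotation": [0,0,0]},{"translation": [0.027,0.32,0],"rotation": [0,0,0]},{"translation": [0.028,0.33,0],"rotation": [0,0,0]}]'

```text
t: 8.53
eef_pos: [0.5412, 0.0391, 0.0649]
ee_rot: [3.142, 0.0, -0.084]
force: [1.5, -3.2, 0.4]
width: 0.0701
gripper_force: 1.3
```

>>> apply_moves --steps '[{"translation": [0.001,0.015,0],"rotation": [0,0,0]},{"translation": [0.003,0.03,0],"rotation": [0,0,0]},{"translation": [0.004,0.045,0],"rotation": [0,0,0]},{"translation": [0.005,0.06,0],"rotation": [0,0,0]},{"translation": [0.006,0.075,0],"rotation": [0,0,0]},{"translation": [0.007,0.09,0],"rotation": [0,0,0]},{"translation": [0.008,0.1,0],"rotation": [0,0,0]},{"translation": [0.009,0.11,0],"rotation": [0,0,0]},{"translation": [0.009,0.115,0],"rotation": [0,0,0]},{"translation": [0.01,0.12,0],"rotation": [0,0,0]}]'

```text
t: 9.37
eef_pos: [0.5436, 0.0686, 0.0649]
ee_rot: [3.141, 0.0, -0.084]
force: [-0.1, -2.5, -0.3]
width: 0.0698
gripper_force: 1.3
```

```bash
python3 - <<'E'
from h import *
s=get_state();print(s['eef_pos'],s['width'],s['ee_rot'],s['force'])
w=camera_model('wrist');iw=grab_frame('wrist');t=grab_frame('top');cv2.imwrite('pics/w3.png',iw);cv2.imwrite('pics/t3.png',t)
o=np.zeros((600,800,3),np.uint8);o[:300]=cv2.resize(t[160:220,240:400],(800,300),interpolation=cv2.INTER_CUBIC)
o[300:,:480]=cv2.resize(iw,(480,300));cv2.imwrite('pics/c3.png',o)
E
```

```text
[0.54364979 0.06855976 0.064944  ] 0.06979092359378582 [ 3.14147114e+00  4.47574359e-04 -8.39143824e-02] [-0.10593011 -2.46484575 -0.25538582]
```

View pics/c3.png

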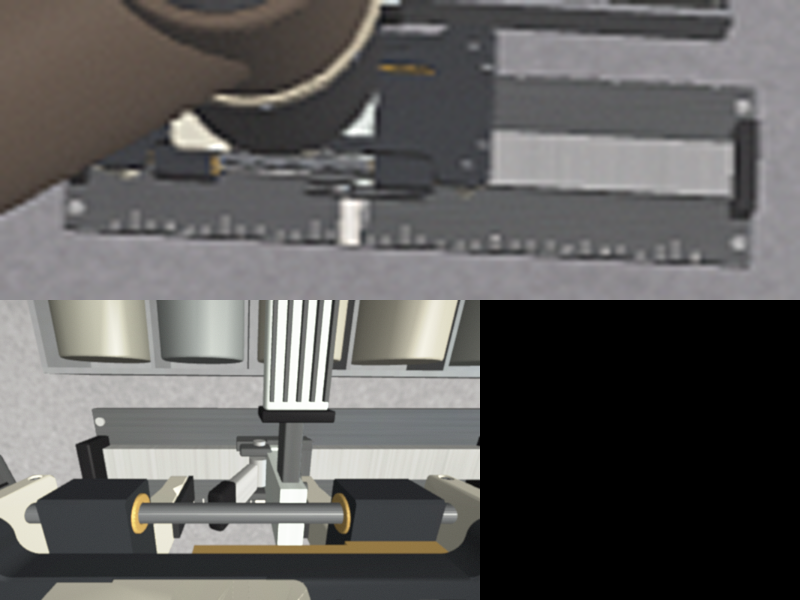

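Top crop: leg and carriage are a few mm short (right) of the tape (350,221); lever still open. Move about 7 mm more.

>>> apply_moves --steps '[{"translation": [0,0.005,0],"rotation": [0,0,0]},{"translation": [0.001,0.01,0],"rotation": [0,0,0]},{"translation": [0.001,0.015,0],"rotation": [0,0,0]},{"translation": [0.002,0.02,0],"rotation": [0,0,0]},{"translation": [0.002,0.025,0],"rotation": [0,0,0]},{"translation": [0.002,0.029,0],"rotation": [0,0,0]},{"translation": [0.002,0.029,0],"rotation": [0,0,0]},{"translation": [0.002,0.029,0],"rotation": [0,0,0]},{"translation": [0.002,0.029,0],"rotation": [0,0,0]},{"translation": [0.002,0.029,0],"rotation": [0,0,0]}]'

```text
t: 10.3
eef_pos: [0.5446, 0.0759, 0.0652]
ee_rot: [-3.141, -0.0, -0.084]
force: [0.2, -1.7, 0.5]
width: 0.07
gripper_force: 0.3
```

```bash
python3 - <<'E'
from h import *
s=get_state();print(s['eef_pos'],s['width'],s['force'])
t=grab_frame('top');cv2.imwrite('pics/t4.png',t)
t0=cv2.imread('pics/top0.png')
o=np.zeros((600,800,3),np.uint8)
f=lambda im,x:cv2.resize(im[190:212,x:x+30],(400,293),interpolation=cv2.INTER_CUBIC)
o[:293,:395]=f(t,295)[:,:395];o[:293,400:]=f(cv2.imread('pics/t3.png'),295);o[300:593,:395]=f(t0,295)[:,:395];o[300:593,400:]=f(t0,353)
cv2.imwrite('pics/c4.png',o)
E
```

```text
[0.54460548 0.07592409 0.06517498] 0.07000418888175897 [ 0.23112257 -1.71303763  0.50290998]
```

View pics/c4.png

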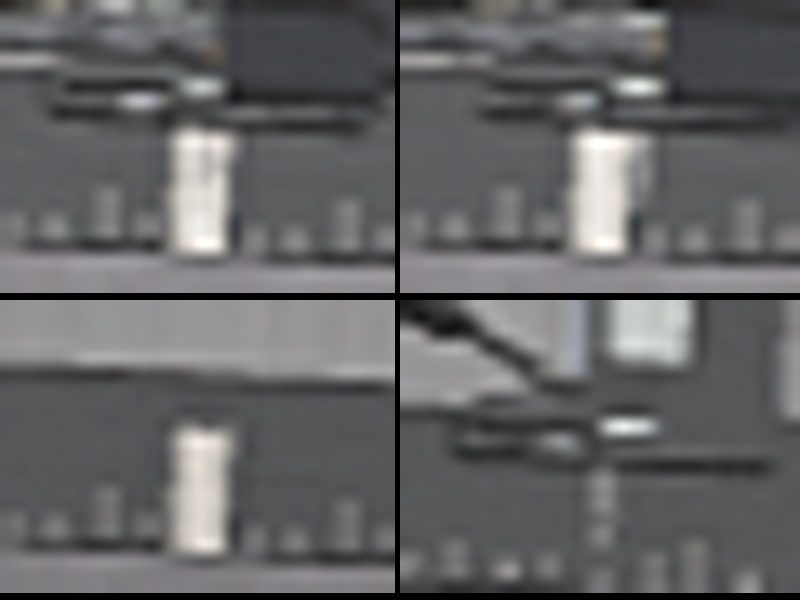

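Pointer shows at x≈208 vs tape centre 201 (≈1.5 mm short). Now squeeze in steps, backing the tool so the −y pad stays put.

>>> apply_moves --steps '[{"translation": [0,-0.006,0],"rotation": [0,0,0]},{"translation": [-0.001,-0.012,0],"rotation": [0,0,0]},{"translation": [-0.001,-0.018,0],"rotation": [0,0,0]},{"translation": [-0.001,-0.018,0],"rotation": [0,0,0]},{"translation": [-0.001,-0.018,0],"rotation": [0,0,0]},{"translation": [-0.001,-0.018,0],"rotation": [0,0,0]},{"translation": [-0.001,-0.018,0],"rotation": [0,0,0]},{"translation": [-0.001,-0.018,0],"rotation": [0,0,0]},{"translation": [-0.001,-0.018,0],"rotation": [0,0,0]},{"translation": [-0.001,-0.018,0],"rotation": [0,0,0]}]' --jaw -0.32 --newtons 30

```text
t: 11.18
eef_pos: [0.5443, 0.0712, 0.0651]
ee_rot: [-3.142, -0.0, -0.084]
force: [1.7, -3.0, 0.8]
width: 0.0576
gripper_force: 1.2
```

>>> apply_moves --steps '[{"translation": [0,-0.008,0],"rotation": [0,0,0]},{"translation": [-0.001,-0.016,0],"rotation": [0,0,0]},{"translation": [-0.001,-0.016,0],"rotation": [0,0,0]},{"translation": [-0.001,-0.016,0],"rotation": [0,0,0]},{"translation": [-0.001,-0.016,0],"rotation": [0,0,0]},{"translation": [-0.001,-0.016,0],"rotation": [0,0,0]},{"translation": [-0.001,-0.016,0],"rotation": [0,0,0]},{"translation": [-0.001,-0.016,0],"rotation": [0,0,0]},{"translation": [-0.001,-0.016,0],"rotation": [0,0,0]},{"translation": [-0.001,-0.016,0],"rotation": [0,0,0]}]' --jaw -0.136

```text
t: 12.02
eef_pos: [0.544, 0.0672, 0.0651]
ee_rot: [-3.142, -0.0, -0.084]
force: [0.6, -3.3, 2.3]
width: 0.0497
gripper_force: 9.9
```

```bash
python3 - <<'E'
from h import *
s=get_state();print(s['eef_pos'],s['width'],s['force'],s['gripper_force'])
t=grab_frame('top');cv2.imwrite('pics/t5.png',t)
for n in(3,4,5):
    r=cv2.imread(f'pics/t{n}.png')[200:207,306:317].min(axis=2);print(r)
E
```

```text
[0.5439778  0.06722097 0.06513238] 0.04971640395578421 [ 0.63508053 -3.2730102   2.30402318] 9.89497147500515
[[ 94 104 188 241 239 221 184 149  90  96  98]
 [ 89 100 179 230 226 208 168 131  89  93  96]
 [ 89  98 174 227 223 190 139 131  87  92  95]
 [ 87  94 174 224 222 194 138 132  85  90  93]
 [ 87 122 193 224 226 202 132 114  88  93  93]
 [ 82 119 190 222 225 201 127 100  91  92  94]
 [116 119 192 224 224 188  73  86  91  93  91]]
[[ 93 106 189 228 206 208 141  89  96  97  98]
 [ 89 101 181 211 187 201 137  87  94  94  95]
 [ 88  99 179 208 180 178 103  87  92  95  95]
 [ 86  94 175 203 188 200 101  85  92  90  91]
 [ 87 122 193 217 212 202 103  86  92  92  94]
 [ 83 120 192 214 212 200 104  87  92  94  93]
 [116 118 192 225 225 189  76  88  91  91  94]]
[[ 94 107 182 218 214 220 141  90  97  97  99]
 [ 89 104 163 195 205 210 136  85  93  94  95]
 [ 88 101 162 194 202 194 102  85  93  93  95]
 [ 86  98 159 183 191 198 100  84  92  90  92]
 [ 87 122 187 213 224 200 102  86  91  93  92]
 [ 84 122 175 203 221 200 102  86  94  93  93]
 [118 119 192 225 225 187  76  86  92  91  92]]
```

>>> apply_moves --steps '[{"translation": [0,-0.009,0],"rotation": [0,0,0]},{"translation": [-0.001,-0.018,0],"rotation": [0,0,0]},{"translation": [-0.001,-0.018,0],"rotation": [0,0,0]},{"translation": [-0.001,-0.018,0],"rotation": [0,0,0]},{"translation": [-0.001,-0.018,0],"rotation": [0,0,0]},{"translation": [-0.001,-0.018,0],"rotation": [0,0,0]},{"translation": [-0.001,-0.018,0],"rotation": [0,0,0]},{"translation": [-0.001,-0.018,0],"rotation": [0,0,0]},{"translation": [-0.001,-0.018,0],"rotation": [0,0,0]},{"translation": [-0.001,-0.018,0],"rotation": [0,0,0]}]' --jaw 0.045

```text
t: 12.9
eef_pos: [0.5436, 0.0626, 0.0651]
ee_rot: [3.141, 0.0, -0.084]
force: [-0.8, -2.6, 5.7]
width: 0.0419
gripper_force: 8.0
```

>>> apply_moves --steps '[{"translation": [0,-0.008,0],"rotation": [0,0,0]},{"translation": [-0.001,-0.016,0],"rotation": [0,0,0]},{"translation": [-0.001,-0.016,0],"rotation": [0,0,0]},{"translation": [-0.001,-0.016,0],"rotation": [0,0,0]},{"translation": [-0.001,-0.016,0],"rotation": [0,0,0]},{"translation": [-0.001,-0.016,0],"rotation": [0,0,0]},{"translation": [-0.001,-0.016,0],"rotation": [0,0,0]},{"translation": [-0.001,-0.016,0],"rotation": [0,0,0]},{"translation": [-0.001,-0.016,0],"rotation": [0,0,0]},{"translation": [-0.001,-0.016,0],"rotation": [0,0,0]}]' --jaw 0.227

```text
t: 13.73
eef_pos: [0.5433, 0.058, 0.0651]
ee_rot: [3.141, 0.0, -0.084]
force: [-0.1, -5.6, 4.9]
width: 0.0339
gripper_force: 11.5
```

>>> apply_moves --steps '[{"translation": [0,-0.008,0],"rotation": [0,0,0]},{"translation": [-0.001,-0.016,0],"rotation": [0,0,0]},{"translation": [-0.001,-0.016,0],"rotation": [0,0,0]},{"translation": [-0.001,-0.016,0],"rotation": [0,0,0]},{"translation": [-0.001,-0.016,0],"rotation": [0,0,0]},{"translation": [-0.001,-0.016,0],"rotation": [0,0,0]},{"translation": [-0.001,-0.016,0],"rotation": [0,0,0]},{"translation": [-0.001,-0.016,0],"rotation": [0,0,0]},{"translation": [-0.001,-0.016,0],"rotation": [0,0,0]},{"translation": [-0.001,-0.016,0],"rotation": [0,0,0]}]' --jaw 1 --newtons 40

```text
t: 14.57
eef_pos: [0.5427, 0.0527, 0.0652]
ee_rot: [3.139, 0.001, -0.084]
force: [1.0, -14.0, 5.5]
width: 0.0254
gripper_force: 40.0
```

```bash
python3 - <<'E'
from h import *
s=get_state();print(s['eef_pos'],s['width'],s['force'],s['gripper_force'])
t=grab_frame('top');cv2.imwrite('pics/t6.png',t);iw=grab_frame('wrist')
print(t[200:207,306:317].min(axis=2))
o=np.zeros((600,800,3),np.uint8)
f=lambda im,x:cv2.resize(im[190:212,x:x+30],(400,293),interpolation=cv2.INTER_CUBIC)
o[:293,:400]=f(t,295);o[300:,:480]=cv2.resize(iw,(480,300));cv2.imwrite('pics/c6.png',o)
E
```

```text
[0.54274747 0.05271145 0.06515264] 0.025355859858125038 [  1.02385267 -13.96808124   5.54365274] 40.01306176185608
[[ 93 105 189 234 198 179 142  89  95  98  97]
 [ 87  98 181 216 188 189 138  87  92  94  95]
 [ 87  98 179 215 187 173 105  85  94  91  94]
 [ 85  95 175 217 202 185 101  86  90  91  91]
 [ 85 123 193 217 201 181 105  87  92  92  92]
 [ 82 119 189 215 210 199 103  87  91  94  93]
 [115 118 191 224 226 188  75  86  91  91  91]]
```

View pics/c6.png

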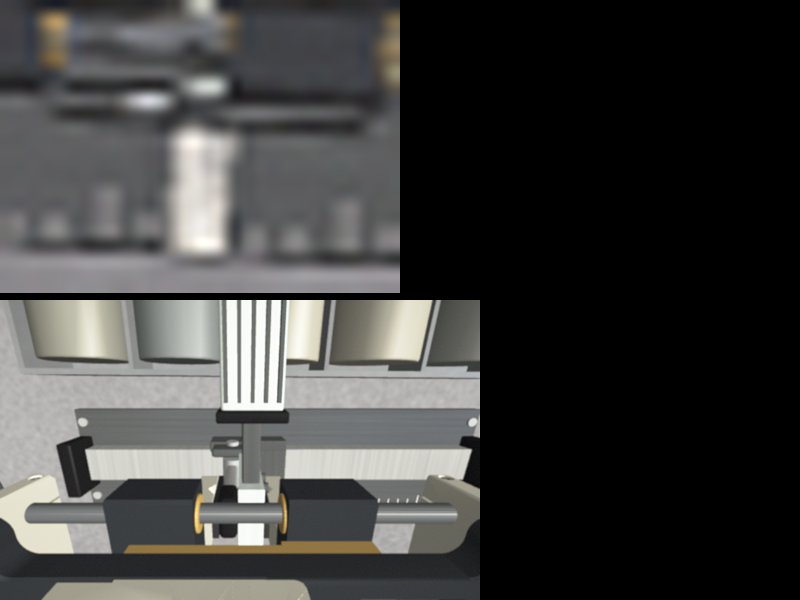

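Lever is closed (25 mm), pointer on tape about 1.5–2 mm to the −y side of its middle; a small nudge centres it.

>>> apply_moves --steps '[{"translation": [0,0.003,0],"rotation": [0,0,0]},{"translation": [0,0.006,0],"rotation": [0,0,0]},{"translation": [0.001,0.008,0],"rotation": [0,0,0]},{"translation": [0.001,0.008,0],"rotation": [0,0,0]},{"translation": [0.001,0.008,0],"rotation": [0,0,0]},{"translation": [0.001,0.008,0],"rotation": [0,0,0]},{"translation": [0.001,0.008,0],"rotation": [0,0,0]},{"translation": [0.001,0.008,0],"rotation": [0,0,0]},{"translation": [0.001,0.008,0],"rotation": [0,0,0]},{"translation": [0.001,0.008,0],"rotation": [0,0,0]}]'

```text
t: 15.5
eef_pos: [0.5427, 0.0529, 0.0651]
ee_rot: [3.137, 0.002, -0.084]
force: [4.2, -23.4, 6.3]
width: 0.025
gripper_force: 40.0
```

```bash
python3 - <<'E'
from h import *
s=get_state();print(s['eef_pos'],s['width'],s['force'],s['gripper_force'])
print(grab_frame('top')[200:207,306:317].min(axis=2))
E
```

```text
[0.54270807 0.05285615 0.06511991] 0.024976283714973707 [  4.22958633 -23.36286803   6.34462796] 40.03521054983139
[[ 91 104 190 233 208 195 142  87  96  98  96]
 [ 90  98 180 215 189 188 137  87  92  95  94]
 [ 89  98 178 214 182 165 105  86  92  95  95]
 [ 86  95 176 217 199 184 103  84  91  90  92]
 [ 87 121 192 209 204 202 103  87  92  92  90]
 [ 82 119 191 212 212 199 103  87  91  94  93]
 [114 118 190 224 225 188  75  87  93  93  91]]
```

The cam holds the leg firmly, about 1.5 mm from the tape's middle, well on the band. I'll take the side load off and hand in.

>>> apply_moves --steps '[{"translation": [0,-0.003,0],"rotation": [0,0,0]},{"translation": [0,-0.006,0],"rotation": [0,0,0]},{"translation": [-0.001,-0.009,0],"rotation": [0,0,0]},{"translation": [-0.001,-0.012,0],"rotation": [0,0,0]},{"translation": [-0.001,-0.014,0],"rotation": [0,0,0]},{"translation": [-0.001,-0.014,0],"rotation": [0,0,0]},{"translation": [-0.001,-0.014,0],"rotation": [0,0,0]},{"translation": [-0.001,-0.014,0],"rotation": [0,0,0]},{"translation": [-0.001,-0.014,0],"rotation": [0,0,0]},{"translation": [-0.001,-0.014,0],"rotation": [0,0,0]}]'

```text
t: 16.38
eef_pos: [0.5428, 0.0526, 0.0652]
ee_rot: [3.141, 0.001, -0.084]
force: [-1.1, -5.0, 6.8]
width: 0.0252
gripper_force: 40.0
```

```bash
python3 - <<'E'
from h import *
s=get_state();print(s['eef_pos'],s['width'],s['force'],s['gripper_force'])
t=grab_frame('top');print(t[202:205,306:317].min(axis=2))
p=s['eef_pos'];
if s['gripper_force']>35 and s['width']<.0265 and abs(p[1]-.0528)<.001: print(job_done())
E
```

```text
[0.54278697 0.05255385 0.06515909] 0.025208772987951655 [-1.1458798  -5.01991753  6.76562513] 40.004430413246155
[[ 86  99 177 213 186 172 107  85  92  94  94]
 [ 85  94 175 216 202 184 102  85  90  90  91]
 [ 86 121 192 215 205 188 104  86  91  92  94]]
the job is handed in; nothing more can be done
None
```

Job handed in at about 16 s: I pressed the power key and then the full-output key to their stops, slid the leg onto the tape with the lever open (pointer about 1.5 mm to the −y side of the band's middle), and closed the lever, with leg and lever still held squeezed at 40 N.

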